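# Set out the containers by height

### The job

Line up the four containers standing near the front edge (two white tubs, dropper bottle, tall brown bottle) on the four rings of the white strip in order of height, shortest next to the green tag and tallest next to the black tag, one centred on each ring. The dropper bottle drips, so first centre the steel drip dish on its ring and then stand the bottle in the dish. Leave everything standing upright, and leave the tape roll and the marker where they are.

Things in the scene. Friction and masses are not known exactly. Their poses are not given: they have to be found in the camera images.
- strip: setting-out strip fixed to the worktop: flat white board 84 x 450 x 6 mm with four blue printed rings (76 mm across) in a row. Origin at the centre of its underside, z up, y along the row: the ring centres lie on the strip's top (z = 6 mm) at x = 0 and y = -135, -45, +45 and +135 mm. Its yaw varies by about +-10 degrees from having the row along the world's y
- green_tag: green round tag, 30 mm across, 10 mm high, fixed on one end of the strip in line with the row; it marks the end where the shortest container stands. It may be at either end (y = -200 or +200 mm of the strip), so the ring centres lie 65, 155, 245 and 335 mm from it. Origin at the centre of its underside
- black_tag: black round tag, 30 mm across, 10 mm high, fixed on the other end of the strip (the tallest container's end). Origin at the centre of its underside
- bur_jar: small white round tub with a blue lid, 57 mm tall: body 52 mm across (slightly narrower at the foot), closed lid 58 mm across from 52 to 57 mm height; about 60 g, upright, lid stays on. Origin at the centre of its underside, z up.
- swab_jar: larger white round tub with a teal lid, 75 mm tall: body 62 mm across (slightly narrower at the foot), closed lid 68 mm across from 70 to 75 mm height; about 70 g, upright, lid stays on. Origin at the centre of its underside, z up.
- dropper: the dropper bottle in the front row on the open worktop (a similar one at the far back by the spray bottles belongs to the room and is not meant): small amber bottle with a black rubber bulb, 102 mm tall: round body 34 mm across and straight up to about 58 mm height, cap 24 mm across from 62 to 77 mm, bulb 13 mm above; about 70 g, upright. Origin at the centre of its underside, z up.
- brown_bottle: tall brown glass bottle with a blank white paper label and a white cap, 130 mm tall: round body 48 mm across and straight up to 75 mm height, narrow neck and cap above; 200 g, upright. Origin at the centre of its underside, z up.
- drip_dish: round steel drip dish, 60 mm across, 16 mm high, open at the top: floor 5 mm thick, hollow 49 mm across, so the dropper bottle stands in it with 7 mm to spare all round; 90 g. Origin at the centre of its underside, z up.
- tape_roll: beige roll of tape lying flat, 96 mm across, 25 mm high: a bystander, to be left alone. Origin at the centre of its underside
- marker: white marker pen with a black cap lying on the worktop, 135 mm long, 17 mm thick: a bystander, to be left alone. Origin at the middle of its underside, y along the pen
Things that resemble listed ones, but are neither listed nor needed, are in the scene too. What is shaped like the dropper but yellow is not meant.

How it is judged:
At the end, for the whole second after the job is handed in: From the green tag: blue-lid tub, teal-lid tub, drip dish, brown bottle, one on each ring within 13 mm of its centre along and across the strip; the dropper stands on the dish's floor within 8 mm of its centre; all upright within 0.1 rad, released and at rest (horizontal distance between bur_jar and green_tag between 0.052 and 0.078 m and x of bur_jar in the frame of strip between -0.013 and 0.013 m and z of bur_jar in the frame of strip between 0.002 and 0.01 m and horizontal distance between swab_jar and green_tag between 0.142 and 0.168 m and x of swab_jar in the frame of strip between -0.013 and 0.013 m and z of swab_jar in the frame of strip between 0.002 and 0.01 m and horizontal distance between drip_dish and green_tag between 0.232 and 0.258 m and x of drip_dish in the frame of strip between -0.013 and 0.013 m and z of drip_dish in the frame of strip between 0.002 and 0.01 m and horizontal distance between brown_bottle and green_tag between 0.322 and 0.348 m and x of brown_bottle in the frame of strip between -0.013 and 0.013 m and z of brown_bottle in the frame of strip between 0.002 and 0.01 m and horizontal distance between dropper and drip_dish below 0.008 m and z of dropper in the frame of drip_dish between 0.002 and 0.009 m and angle between each of bur_jar, swab_jar, drip_dish, brown_bottle, dropper's own z axis and vertical below 0.1 rad and linear speed of each of bur_jar, swab_jar, drip_dish, brown_bottle, dropper below 0.02 m/s and contact force between each of bur_jar, swab_jar, drip_dish, brown_bottle, dropper and the fingers below 0.1 N); the robot touches nothing.
It fails at once if the tape roll is pushed more than 20 mm (distance of tape_roll from where it was at the start of the episode above 0.02 m).
It fails at once if the marker is pushed more than 20 mm (distance of marker from where it was at the start of the episode above 0.02 m).
It also fails if it takes over 120 s, if anything falls off the work surface, if the arm or the gripper's body presses on something with over 40 N, if the wrist force passes 120 N, or if a joint passes its speed limit or range.

### The arm

A 7-joint arm with a two-finger parallel gripper is mounted at the origin on a cart in front of the work surface, level with it; the furniture and walls round the work are solid. World frame = base frame: x ahead of the robot, y to its left, z up, the work surface at z = 0. Lengths are in m, angles in rad, forces in N, time in s.
With the tool pointing down it reaches from about 0.4 to 0.875 m from the base axis. Payload 19.3 kg.
Tool frame: the origin (TCP) lies at the very end of the fingers, on their centre line; the grasp point (between the pads) lies 19 mm behind it; z points along the fingers, y is the line along which they close (so a half turn about z gives the same grasp; the last joint's range is limited). The gripper opens to 85 mm and grips with 20 to 120 N. Pads are 22 mm wide; open, the fingers measure 114 mm over their backs; the gripper's body (76 mm by 85 mm) begins 54 mm behind the grasp point. The pads swing forward as they close: fully open they stand 13 mm farther back than shut.
Start: joints at [-1.401, 0.521, -0.036, 1.599, 0.021, 1.021, -0.113], TCP at [0.148, 0.607, 0.231] pointing down, gripper open.
Joint ranges: [-2.91, 2.91], [-0.3, 2.13], [-1.5, 1.42], [0.17, 2.43], [-1.26, 4.41], [0.16, 1.93], [-2.52, 2.52]. Speed limits (rad/s): [1.89, 1.89, 2.39, 2.39, 3.01, 3.01, 3.01].

### API

Orientations are given as [roll, pitch, yaw] about the fixed x, y, z axes, in that order (R = Rz(yaw) Ry(pitch) Rx(roll)).
In Python, from workcell import bot gives the robot as it stands.
- The arm moves only by the shell command python3 -m crank 'ROWS' [FORCE]. ROWS is a JSON object of lists of equal length, an entry for each row: "travel": the shift along the world's x, y, z in cm, a list of three; "turn": the turn, a rotation vector about the world's x, y, z in degrees, a list of three; "gripper": the closure, from 0 (fully open) to 1 (shut). A call has exactly 5 rows; each row is the pose to reach, as a shift and turn from the pose commanded when the call began; what a row does not reach only later rows make up. A row lasts 1/10 s, in which the tool goes at most 50 mm and 8.59 degrees, less where a joint would pass 70% of its speed; a pose out of reach is approached as far as the arm can. A call with a gripper value outside its range is refused whole. The fingers move at their own pace and stop on an object; FORCE is the grip in N (left out, the last holds). Time passes only in rows, so rows that repeat a pose let the fingers close, or fill a call up. It gives the time, the measured TCP pose, the force, the opening and the grip force at its end, in the units of the state.
- bot.observe(): the state, without advancing time (a new reading comes with each control period).
- bot.grab_frame(name): name is "scene" or "top" or "wrist"; returns a dict with "pixels" (420x560x3 uint8, red, green, blue), "fx", "fy", "cx", "cy" (pixels), "extrinsics" (4x4, takes a point from world to camera coordinates). Camera axes: x right, y down, z forward; pixel columns grow to the right and rows downward; lengths in m; the calibration is good to about 2 mm. A picture is of the moment at which its call begins. There is no depth.
- bot.job_done(): hands the job in; it is judged then, once.
The state is a dict: "clock": time; "qpos": joint angles; "qd": joint speeds; "joint_efforts": joint torques, N m; "position": TCP position; "tool_rot": TCP orientation; "force": force on the tool from outside, world axes, zero at the start; "moment": the same for the moment, N m; "grip_width": finger opening in m; "finger_force": force on a finger pad.
Only numpy, scipy, OpenCV 4.12 (cv2) and the standard library are available. Lean on these libraries where they do the work, as an engineer would, in place of code of your own. Each camera call takes 0.05 s, during which the arm holds its last target. There are 200 camera calls.

## Working session

There is one attempt and no reset: what is moved stays moved. The work goes in short steps, Python scripts to look and compute and a shell command to move; the robot and the scene stay as the last step left them, time stands still between calls to the robot, and variables do not carry over. Pictures are saved under pics/ and viewed, at most 14 in all, crops included, and the job is handed in when it is done.

```bash
ls; mkdir -p pics
python3 - <<'E'
from workcell import bot
import cv2,pickle
d={}
for n in("scene","top"):
    f=bot.grab_frame(n);d[n]=f
    cv2.imwrite(f"pics/{n}0.png",cv2.resize(f["pixels"][:,:,::-1],(784,588),interpolation=cv2.INTER_CUBIC))
    print(n,f["fx"],f["cx"],f["cy"],f["extrinsics"].round(4).tolist() if hasattr(f["extrinsics"],'round') else f["extrinsics"])
pickle.dump(d,open("f0.pkl","wb"))
print(bot.observe())
E
```

```text
pics
scene 396.2684785002792 282.4060170488084 207.86093260680386 [[0.9015, -0.4326, 0.0119, -0.5264], [-0.2309, -0.5041, -0.8322, 0.1071], [0.366, 0.7475, -0.5544, 0.9464], [0.0, 0.0, 0.0, 1.0]]
top 513.2761046304549 268.51623057832666 211.00530751320278 [[0.0443, -0.999, 0.0005, -0.0738], [-0.979, -0.0435, -0.1991, 0.5323], [0.1989, 0.0083, -0.98, 1.3879], [0.0, 0.0, 0.0, 1.0]]
{'clock': 0.1, 'qpos': array([-1.40120428,  0.52192343, -0.03634787,  1.59986516,  0.02123426,
        1.02109946, -0.11282531]), 'qd': array([ 0.00039892, -0.00146605,  0.00019565, -0.0026135 , -0.00139472,
        0.00095955, -0.00095938]), 'joint_efforts': array([ 2.53490667e-03, -9.28484416e+01,  1.98295332e+00, -3.70529008e+01,
        1.79756305e-02,  5.26677279e-03,  3.52923587e-05]), 'position': array([0.14840411, 0.606864  , 0.23083311]), 'tool_rot': array([-3.14068679e+00,  7.99468635e-05,  2.90179844e+00]), 'force': array([ 0.59698681,  0.33516289, -0.59528457]), 'moment': array([ 0.00553133, -0.027017  ,  0.01766621]), 'finger_force': 0.0, 'grip_width': 0.08545329904759467}
```

View pics/top0.png

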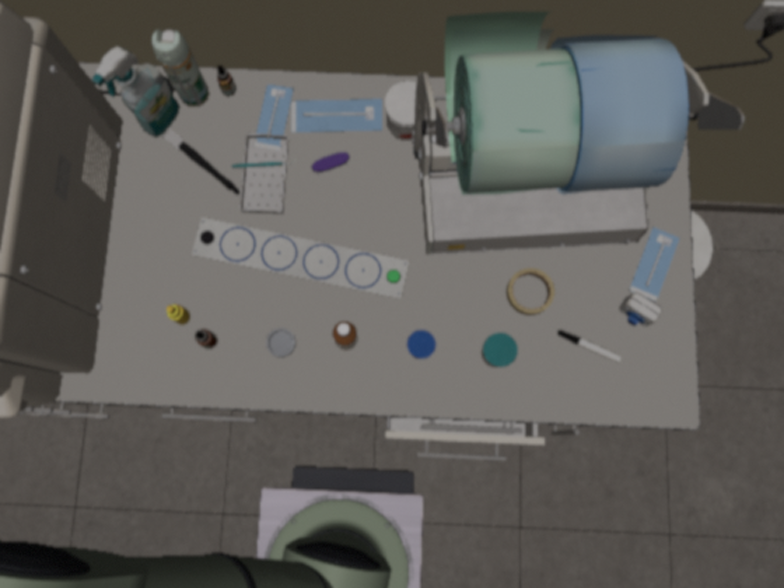

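View pics/scene0.png

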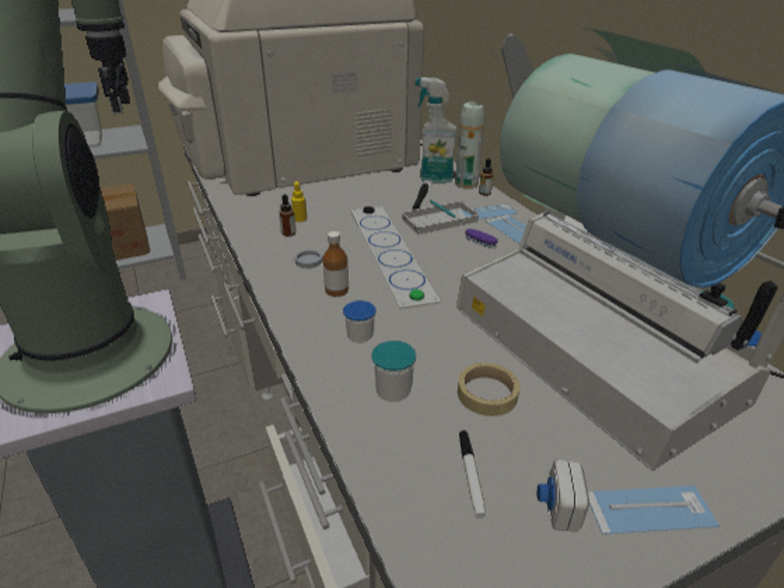

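The top view (zoomed 1.4x) shows the green tag at (393,277), black at (207,237), blue lid (421,344), teal lid (500,350), brown bottle cap (343,328), dish (282,343), dropper (205,338) and yellow decoy (176,312). The tape is at (530,291) and the marker at (590,346). In the scene view, the dropper is at (287,215), next to the yellow one.

```bash
cat > h.py <<'E'
import numpy as np,cv2
def plane(f,uv,z):
    E=np.array(f["extrinsics"]);R,t=E[:3,:3],E[:3,3];c=-R.T@t
    d=R.T@np.array([(uv[0]-f["cx"])/f["fx"],(uv[1]-f["cy"])/f["fy"],1]);return c+d*(z-c[2])/d[2]
def proj(f,p):
    E=np.array(f["extrinsics"]);q=E[:3,:3]@p+E[:3,3];return np.array([f["fx"]*q[0]/q[2]+f["cx"],f["fy"]*q[1]/q[2]+f["cy"]])
def blob(f,seed,r,cond):
    im=f["pixels"];u,v=map(int,seed);y0,x0=max(v-r,0),max(u-r,0);c=im[y0:v+r,x0:u+r]
    hsv=cv2.cvtColor(c,cv2.COLOR_RGB2HSV).astype(int)
    m=cond(hsv[...,0],hsv[...,1],hsv[...,2]).astype(np.uint8)
    n,l,s,ce=cv2.connectedComponentsWithStats(m)
    i=1+np.argmax(s[1:,4]);a=s[i]
    return np.array([x0+a[0]+(a[2]-1)/2,y0+a[1]+(a[3]-1)/2]),ce[i]+[x0,y0],a[2:]
E
python3 - <<'E'
import pickle,numpy as np,cv2
from h import *
d=pickle.load(open("f0.pkl","rb"));f=d["top"]
J={"green":((393,277),12,lambda h,s,v:(h>40)&(h<80)&(s>100),.016),
"black":((207,237),14,lambda h,s,v:v<70,.016),
"blue":((421,344),18,lambda h,s,v:(h>100)&(s>120),.057),
"teal":((500,350),20,lambda h,s,v:(h>75)&(h<100)&(s>100),.075),
"cap":((343,328),12,lambda h,s,v:(s<60)&(v>150),.13),
"tape":((530,291),26,lambda h,s,v:(h>10)&(h<30)&(s>60),.025)}
for k,(p,r,c,z) in J.items():
    b,ce,a=blob(f,np.array(p)/1.4,r,c);print(k,b,ce.round(1),a[:3],plane(f,b,z).round(4),plane(f,ce,z).round(4))
T=f["pixels"];S=d["scene"]["pixels"]
def crop(I,u,v,r,k): return cv2.resize(I[v-r:v+r,u-r:u+r],(k,k),interpolation=cv2.INTER_CUBIC)
o=np.hstack([crop(T,146,241,20,400),crop(T,201,245,20,400)])
cv2.imwrite("pics/crop1.png",o[:,:,::-1])
# rings
E
```

```text
green [280.5 197. ] [280.7 196.9] [ 8  7 49] [ 0.5856 -0.0827  0.016 ] [ 0.5858 -0.0833  0.016 ]
black [147.5 169.5] [147.5 169.3] [ 8  8 56] [0.6509 0.31   0.016 ] [0.6516 0.31   0.016 ]
blue [300.5 245.5] [300.5 245.5] [ 18  18 274] [ 0.4411 -0.1428  0.057 ] [ 0.4409 -0.1427  0.057 ]
teal [357.  249.5] [356.8 249.5] [ 23  22 406] [ 0.4345 -0.2959  0.075 ] [ 0.4345 -0.2955  0.075 ]
cap [245.  234.5] [244.9 234.5] [ 7  6 37] [0.4537 0.0082 0.13  ] [0.4538 0.0085 0.13  ]
tape [379.  207.5] [379.1 207.3] [ 33  32 308] [ 0.5652 -0.3662  0.025 ] [ 0.5658 -0.3664  0.025 ]
```

View pics/crop1.png

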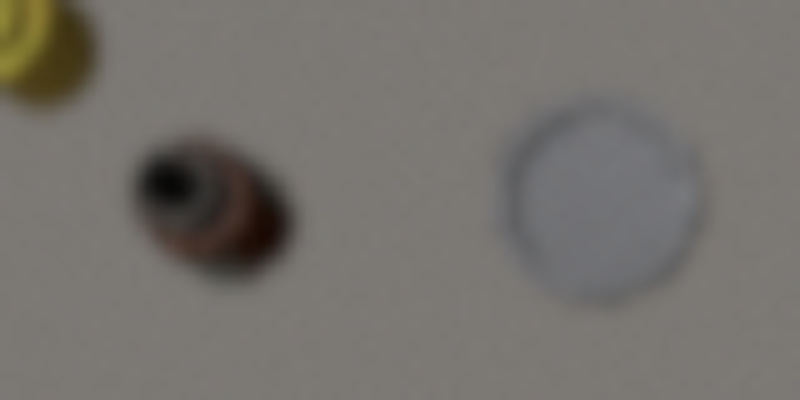

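The crops put the dropper's bulb tip at crop (168,183) and the dish centre at (203,200) in the right half.

```bash
python3 - <<'E'
import pickle,numpy as np
from h import *
d=pickle.load(open("f0.pkl","rb"));f=d["top"]
print("dropper",plane(f,(142.35,238.85),.1).round(4),"base far end check",plane(f,(149,243.5),.0).round(4))
print("dish",plane(f,(200.8,244.5),.012).round(4))
print("yellow",plane(f,(176/1.4-.5,312/1.4-.5),.1).round(4))
g=np.array([.5857,-.083]);b=np.array([.6512,.31]);m=(g+b)/2;u=(b-g)/np.linalg.norm(b-g)
print(np.degrees(np.arctan2(-u[0],u[1])))
for k in(-.135,-.045,.045,.135):print((m+k*u).round(4))
f=d["scene"]
# cross check in the scene view
for k,p in dict(R1=(*(m-.135*u),.006),R4=(*(m+.135*u),.006),dropbase=(.4390,.2866,.102),brown=(.4537,.0083,.13),dish=(.452,.132,.016)).items(): print(k,(proj(f,np.array(p))*1.4).round(1))
E
python3 -m crank '{"travel":[[0,0,0],[0,0,0],[0,0,0],[0,0,0],[0,0,0]],"turn":[[0,0,-8],[0,0,-16],[0,0,-24],[0,0,-32],[0,0,-40]],"gripper":[0,0,0,0,0]}' 40
```

```text
dropper [0.4343 0.2846 0.1   ] base far end check [0.4353 0.2896 0.    ]
dish [0.4375 0.1389 0.012 ]
yellow [0.4771 0.3351 0.1   ]
-9.462322208025617
[ 0.5963 -0.0197]
[0.6111 0.0691]
[0.6258 0.1579]
[0.6406 0.2467]
R1 [404.9 278.6]
R4 [372.8 221.7]
dropbase [284.2 192.9]
brown [332.1 232.7]
dish [314.2 255.4]
clock: 0.6
position: [0.1484, 0.6069, 0.231]
tool_rot: [-3.141, 0.0, 2.198]
force: [0.2, -0.4, -0.4]
grip_width: 0.0852
finger_force: 0.0
```

```bash
python3 -m crank '{"travel":[[3,-5,0],[6,-10,0],[9,-15,0],[12,-20,0],[14,-23,0]],"turn":[[0,0,-8],[0,0,-16],[0,0,-24],[0,0,-32],[0,0,-40]],"gripper":[0,0,0,0,0]}' 40
python3 -m crank '{"travel":[[3,-5,0],[6,-10,0],[9,-15,-4],[12,-19,-6],[14,-22,-8]],"turn":[[0,0,-5.4],[0,0,-5.4],[0,0,-5.4],[0,0,-5.4],[0,0,-5.4]],"gripper":[0,0,0,0,0]}' 40
python3 -m crank '{"travel":[[0,0,0],[0,0,0],[0,0,0],[0,0,0],[0,0,0]],"turn":[[0,0,0],[0,0,0],[0,0,0],[0,0,0],[0,0,0]],"gripper":[0,0,0,0,0]}' 40
python3 -c "
from workcell import bot
import cv2
f=bot.grab_frame('wrist');cv2.imwrite('pics/w1.png',f['pixels'][:,:,::-1]);print(f['extrinsics'],f['fx'],f['cx'],f['cy'],bot.observe()['position'])"
```

```text
clock: 1.1
position: [0.2786, 0.3914, 0.2312]
tool_rot: [-3.141, -0.0, 1.5]
force: [2.1, 0.0, -0.1]
grip_width: 0.0853
finger_force: 0.0
clock: 1.6
position: [0.404, 0.1939, 0.1642]
tool_rot: [3.141, -0.001, 1.412]
force: [1.8, 1.4, 0.1]
grip_width: 0.0857
finger_force: 0.0
clock: 2.1
position: [0.4029, 0.1964, 0.165]
tool_rot: [3.141, -0.001, 1.413]
force: [-0.5, 0.4, -0.5]
grip_width: 0.0854
finger_force: 0.0
[[ 9.87626711e-01 -1.56822409e-01  4.59424082e-04 -3.66585084e-01]
 [-1.48935612e-01 -9.37032281e-01  3.15893475e-01  2.23748059e-01]
 [-4.91086805e-02 -3.12053259e-01 -9.48794552e-01  3.99287992e-01]
 [ 0.00000000e+00  0.00000000e+00  0.00000000e+00  1.00000000e+00]] 368.7195281067251 275.3948131721034 207.89302746112796 [0.40295752 0.19623392 0.16495723]
```

View pics/w1.png

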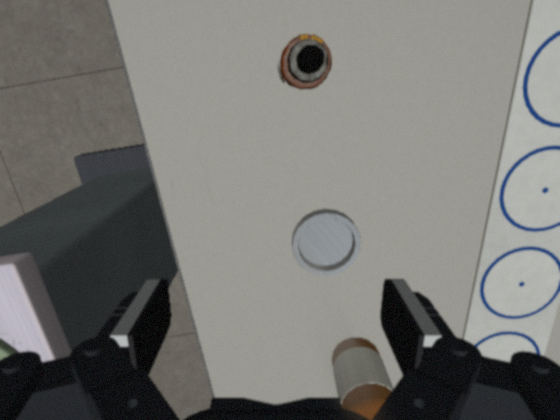

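The wrist view shows the dish centre at about (326.5,240), the dropper's bulb at (313,57), and ring dots at (545,190) and (521,284).

Run:
```python
from workcell import bot
from h import *
f=bot.grab_frame("wrist")
for n,p,z in(("dish",(326.5,240),.012),("drop",(313,57),.1),("Ra",(545,190),.006),("Rb",(521,284),.006)):print(n,plane(f,p,z).round(4))
```

```text
dish [0.4391 0.143  0.012 ]
drop [0.4368 0.2873 0.1   ]
Ra [0.6284 0.1569 0.006 ]
Rb [0.6128 0.0678 0.006 ]
```

```bash
python3 -m crank '{"travel":[[3.5,-3,0],[3.5,-5.5,0],[3.5,-5.5,-4],[3.5,-5.5,-8],[3.5,-5.5,-12]],"turn":[[0,0,0],[0,0,0],[0,0,0],[0,0,0],[0,0,0]],"gripper":[0,0,0,0,0]}' 40
python3 -m crank '{"travel":[[0,0,0],[0,0,-1],[0,0,-2],[0,0,-2.5],[0,0,-3]],"turn":[[0,0,-0.4],[0,0,-0.4],[0,0,-0.4],[0,0,-0.4],[0,0,-0.4]],"gripper":[0,0,0,0,0]}' 40
python3 -m crank '{"travel":[[0,0,-0.2],[0,0,-0.3],[0,0,-0.4],[0,0,-0.5],[0,0,-0.5]],"turn":[[0,0,0],[0,0,0],[0,0,0],[0,0,0],[0,0,0]],"gripper":[0,0,0,0,0]}' 40
```

```text
clock: 2.7
position: [0.4384, 0.1408, 0.0436]
tool_rot: [3.141, -0.001, 1.412]
force: [1.6, 0.1, -1.2]
grip_width: 0.0853
finger_force: 0.0
clock: 3.2
position: [0.4387, 0.1407, 0.0151]
tool_rot: [3.141, -0.001, 1.405]
force: [-0.2, 0.0, -0.7]
grip_width: 0.0855
finger_force: 0.0
clock: 3.7
position: [0.4383, 0.1404, 0.0097]
tool_rot: [3.142, -0.0, 1.404]
force: [1.2, -0.3, 0.4]
grip_width: 0.0852
finger_force: 0.0
```

```bash
python3 -m crank '{"travel":[[0,0,-0.2],[0,0,-0.4],[0,0,-0.5],[0,0,-0.6],[0,0,-0.6]],"turn":[[0,0,0],[0,0,0],[0,0,0],[0,0,0],[0,0,0]],"gripper":[0,0,0,0,0]}' 40
python3 -m crank '{"travel":[[0,0,0],[0,0,0],[0,0,0],[0,0,0],[0,0,0]],"turn":[[0,0,0],[0,0,0],[0,0,0],[0,0,0],[0,0,0]],"gripper":[0.1,0.15,0.2,0.25,1]}' 40
python3 -m crank '{"travel":[[0,0,0],[0,0,0],[0,0,0],[0,0,0],[0,0,0]],"turn":[[0,0,0],[0,0,0],[0,0,0],[0,0,0],[0,0,0]],"gripper":[1,1,1,1,1]}' 40
```

```text
clock: 4.2
position: [0.4382, 0.1403, 0.0035]
tool_rot: [-3.141, 0.0, 1.404]
force: [-0.8, -1.1, 0.3]
grip_width: 0.0853
finger_force: 0.0
clock: 4.7
position: [0.4383, 0.1404, 0.004]
tool_rot: [3.141, -0.0, 1.404]
force: [-2.9, 0.4, 17.8]
grip_width: 0.0573
finger_force: 38.7
clock: 5.2
position: [0.4383, 0.1404, 0.0041]
tool_rot: [3.141, -0.0, 1.404]
force: [-2.6, -0.5, 12.7]
grip_width: 0.0573
finger_force: 39.8
```

```bash
python3 -m crank '{"travel":[[0,0,0.5],[0,0,1.5],[0,0,3],[0,0,5],[0,0,7]],"turn":[[0,0,0],[0,0,0],[0,0,0],[0,0,0],[0,0,0]],"gripper":[1,1,1,1,1]}' 40
python3 -m crank '{"travel":[[0,0,0],[0,0,0],[0,0,0],[0,0,0],[0,0,0]],"turn":[[0,0,0],[0,0,0],[0,0,0],[0,0,0],[0,0,0]],"gripper":[1,1,1,1,1]}' 40
python3 -c "
from workcell import bot
import cv2
f=bot.grab_frame('wrist');cv2.imwrite('pics/w2.png',f['pixels'][:,:,::-1])"
```

```text
clock: 5.7
position: [0.4381, 0.1402, 0.0749]
tool_rot: [-3.141, 0.0, 1.404]
force: [-0.2, -0.2, -1.7]
grip_width: 0.0574
finger_force: 43.0
clock: 6.2
position: [0.438, 0.1401, 0.0732]
tool_rot: [-3.141, 0.001, 1.404]
force: [0.2, -0.0, -0.9]
grip_width: 0.0573
finger_force: 43.0
```

View pics/w2.png

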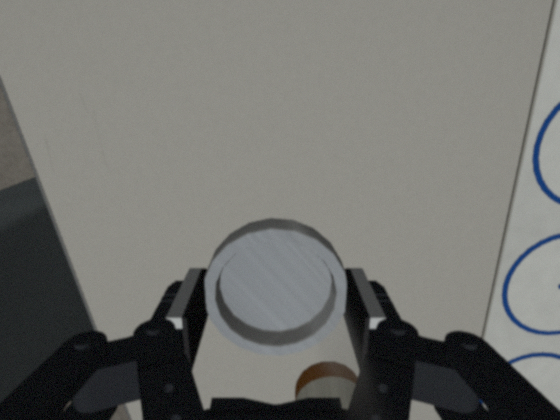

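The dish is held level between the fingers: rim x 207–347 and y about 233–355, so its centre is near (277,294).

Run:
```python
from workcell import bot
from h import *
f=bot.grab_frame("wrist")
p=bot.observe()["position"];c=plane(f,(277,294),p[2]+.012);print(c,p,c-p, "go",(np.array([.627,.1575])-c[:2])*100)
```

```text
[0.43821129 0.14080238 0.08536885] [0.43810748 0.14020642 0.07336885] [0.00010381 0.00059596 0.012     ] go [18.87887065  1.66976172]
```

```bash
python3 -m crank '{"travel":[[4,0.4,0],[8,0.8,0],[12,1.2,0],[16,1.5,0],[18.9,1.7,0]],"turn":[[0,0,0],[0,0,0],[0,0,0],[0,0,0],[0,0,0]],"gripper":[1,1,1,1,1]}' 40
python3 -m crank '{"travel":[[0,0,0],[0,0,-2],[0,0,-4],[0,0,-5],[0,0,-5.5]],"turn":[[0,0,0],[0,0,0],[0,0,0],[0,0,0],[0,0,0]],"gripper":[1,1,1,1,1]}' 40
python3 -m crank '{"travel":[[0,0,-0.3],[0,0,-0.5],[0,0,-0.6],[0,0,-0.7],[0,0,-0.7]],"turn":[[0,0,0],[0,0,0],[0,0,0],[0,0,0],[0,0,0]],"gripper":[1,1,1,1,1]}' 40
```

```text
clock: 6.8
position: [0.6293, 0.1573, 0.0733]
tool_rot: [3.141, 0.0, 1.404]
force: [-0.8, -0.4, -1.0]
grip_width: 0.0573
finger_force: 43.1
clock: 7.3
position: [0.6265, 0.1572, 0.0177]
tool_rot: [-3.14, 0.001, 1.404]
force: [0.0, -0.8, -0.3]
grip_width: 0.0573
finger_force: 43.1
clock: 7.8
position: [0.6273, 0.1574, 0.0119]
tool_rot: [3.141, -0.0, 1.404]
force: [0.4, -1.1, -1.1]
grip_width: 0.0574
finger_force: 43.1
```

```bash
python3 -m crank '{"travel":[[0,0,-0.1],[0,0,-0.2],[0,0,-0.2],[0,0,-0.2],[0,0,-0.2]],"turn":[[0,0,0],[0,0,0],[0,0,0],[0,0,0],[0,0,0]],"gripper":[1,1,1,1,1]}' 40
python3 -m crank '{"travel":[[0,0,0],[0,0,0],[0,0,0],[0,0,0],[0,0,0]],"turn":[[0,0,0],[0,0,0],[0,0,0],[0,0,0],[0,0,0]],"gripper":[0.2,0,0,0,0]}' 40
python3 -m crank '{"travel":[[0,0,1],[0,0,3],[0,0,6],[0,0,10],[0,0,15]],"turn":[[0,0,0],[0,0,0],[0,0,0],[0,0,0],[0,0,0]],"gripper":[0,0,0,0,0]}' 40
python3 -m crank '{"travel":[[-5,-2,0],[-8,-6,0],[-10,-11,0],[-11,-14,0],[-12,-15,0]],"turn":[[0,0,0],[0,0,0],[0,0,0],[0,0,0],[0,0,0]],"gripper":[0,0,0,0,0]}' 40
python3 -m crank '{"travel":[[0,0,3],[0,0,3],[0,0,3],[0,0,3],[0,0,3]],"turn":[[0,0,0],[0,0,0],[0,0,0],[0,0,0],[0,0,0]],"gripper":[0,0,0,0,0]}' 40
python3 -c "
from workcell import bot
import cv2
f=bot.grab_frame('wrist');cv2.imwrite('pics/w3.png',f['pixels'][:,:,::-1])"
```

```text
clock: 8.3
position: [0.6274, 0.1574, 0.0102]
tool_rot: [3.141, -0.0, 1.404]
force: [-3.3, 0.4, 9.3]
grip_width: 0.057
finger_force: 44.0
clock: 8.8
position: [0.6272, 0.1573, 0.0096]
tool_rot: [-3.142, 0.0, 1.404]
force: [-0.2, 0.1, -0.4]
grip_width: 0.0851
finger_force: 0.0
clock: 9.3
position: [0.6264, 0.1571, 0.1608]
tool_rot: [-3.14, 0.001, 1.404]
force: [0.4, 1.0, 0.0]
grip_width: 0.0854
finger_force: 0.0
clock: 9.8
position: [0.5063, 0.0035, 0.1608]
tool_rot: [3.141, 0.0, 1.4]
force: [0.8, 0.3, 0.1]
grip_width: 0.0852
finger_force: 0.0
clock: 10.3
position: [0.507, 0.0076, 0.1892]
tool_rot: [-3.141, 0.0, 1.405]
force: [-0.5, 0.5, -0.3]
grip_width: 0.0857
finger_force: 0.0
```

View pics/w3.png

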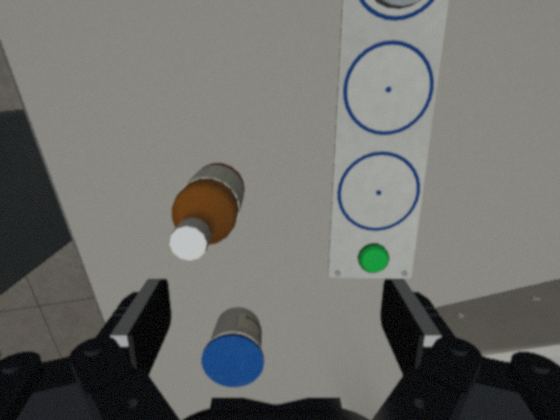

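The wrist view shows the brown cap at (188,243), blue lid at (233,360), green tag at (374,258), and ring dots R1 at (379,192) and R2 at (388,89).

Run:
```python
from workcell import bot
from h import *
f=bot.grab_frame("wrist");print(bot.observe()["position"])
for n,p,z in(("cap",(188,243),.13),("blue",(233,360),.057),("green",(374,258),.016),("R1",(379,192),.006),("R2",(388,89),.006)):print(n,plane(f,p,z).round(4))
```

```text
[0.5070498  0.00749352 0.18921065]
cap [0.4535 0.0081 0.13  ]
blue [ 0.4422 -0.1409  0.057 ]
green [ 0.5862 -0.0811  0.016 ]
R1 [ 0.5983 -0.0201  0.006 ]
R2 [0.6128 0.0689 0.006 ]
```

```bash
python3 -m crank '{"travel":[[-4,0,0],[-5.3,0,0],[-5.3,0,0],[-5.3,0,-2],[-5.3,0,-4]],"turn":[[0,0,0],[0,0,0],[0,0,0],[0,0,0],[0,0,0]],"gripper":[0,0,0,0,0]}' 40
python3 -m crank '{"travel":[[0,0,-2],[0,0,-4],[0,0,-5],[0,0,-5],[0,0,-5]],"turn":[[0,0,0],[0,0,0],[0,0,0],[0,0,0],[0,0,0]],"gripper":[0,0,0.3,0.5,1]}' 40
python3 -m crank '{"travel":[[0,0,0],[0,0,0],[0,0,0],[0,0,0],[0,0,0]],"turn":[[0,0,0],[0,0,0],[0,0,0],[0,0,0],[0,0,0]],"gripper":[1,1,1,1,1]}' 40
python3 -m crank '{"travel":[[0,0,0],[0,0,0.5],[0,0,1],[0,0,2],[0,0,3]],"turn":[[0,0,0],[0,0,0],[0,0,0],[0,0,0],[0,0,0]],"gripper":[1,1,1,1,1]}' 60
```

```text
clock: 10.9
position: [0.4555, 0.0077, 0.1494]
tool_rot: [3.14, -0.001, 1.405]
force: [-0.1, 0.7, 0.1]
grip_width: 0.0855
finger_force: 0.0
clock: 11.4
position: [0.4547, 0.0072, 0.1]
tool_rot: [3.141, 0.0, 1.404]
force: [0.1, -0.1, -0.0]
grip_width: 0.0441
finger_force: 0.0
clock: 11.9
position: [0.4548, 0.0075, 0.1005]
tool_rot: [3.14, -0.001, 1.404]
force: [-1.0, -0.4, 5.9]
grip_width: 0.0222
finger_force: 38.7
clock: 12.4
position: [0.4543, 0.0073, 0.1307]
tool_rot: [3.141, -0.0, 1.404]
force: [0.3, -0.5, -1.7]
grip_width: 0.0213
finger_force: 58.5
```

```bash
python3 -m crank '{"travel":[[0,1,2],[1,4,4],[3,7,4],[6,10,4],[9,13,4]],"turn":[[0,0,0],[0,0,0],[0,0,0],[0,0,0],[0,0,0]],"gripper":[1,1,1,1,1]}' 60
python3 -m crank '{"travel":[[3,3.5,0],[6,7,0],[8,9.5,0],[9.3,10.7,0],[9.7,10.9,0]],"turn":[[0,0,0],[0,0,0],[0,0,0],[0,0,0],[0,0,0]],"gripper":[1,1,1,1,1]}' 60
python3 -m crank '{"travel":[[0,0,0],[0,0,0],[0,0,-1],[0,0,-2.5],[0,0,-4]],"turn":[[0,0,0],[0,0,0],[0,0,0],[0,0,0],[0,0,0]],"gripper":[1,1,1,1,1]}' 60
python3 -c "
from workcell import bot
import cv2
f=bot.grab_frame('wrist');cv2.imwrite('pics/w4.png',f['pixels'][:,:,::-1])"
```

```text
clock: 12.9
position: [0.5451, 0.139, 0.171]
tool_rot: [3.141, -0.001, 1.405]
force: [0.6, 0.6, -1.8]
grip_width: 0.0213
finger_force: 59.0
clock: 13.4
position: [0.6417, 0.2481, 0.1699]
tool_rot: [3.141, 0.0, 1.406]
force: [-1.1, -0.1, -2.0]
grip_width: 0.0214
finger_force: 59.1
clock: 13.9
position: [0.6408, 0.2461, 0.1282]
tool_rot: [-3.141, 0.0, 1.404]
force: [0.2, -0.5, -2.7]
grip_width: 0.0211
finger_force: 59.2
```

View pics/w4.png

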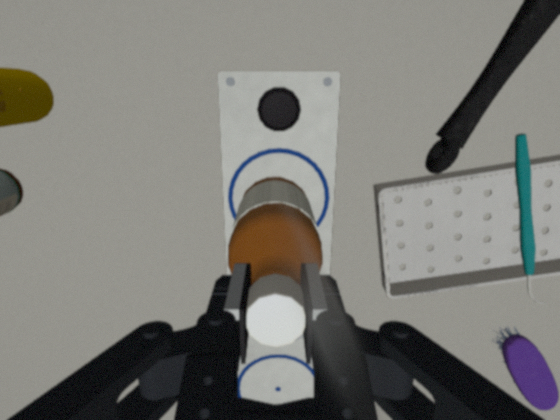

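The bottle hangs upright over R4, whose ring centre is near (279,197). The ring at the bottom, dot (278,388), is R2, and the dish on R3 is hidden behind the bottle.

```bash
python3 -m crank '{"travel":[[0.1,0,-1],[0.1,0,-1.6],[0.1,0,-2],[0.1,0,-2.1],[0.1,0,-2.2]],"turn":[[0,0,0],[0,0,0],[0,0,0],[0,0,0],[0,0,0]],"gripper":[1,1,1,1,1]}' 60
python3 -m crank '{"travel":[[0,0,0],[0,0,0],[0,0,0],[0,0,0],[0,0,0]],"turn":[[0,0,0],[0,0,0],[0,0,0],[0,0,0],[0,0,0]],"gripper":[0.5,0.3,0,0,0]}' 40
python3 -m crank '{"travel":[[0,0,1],[0,0,3],[0,0,6],[0,0,8],[0,0,9]],"turn":[[0,0,0],[0,0,0],[0,0,0],[0,0,0],[0,0,0]],"gripper":[0,0,0,0,0]}' 40
python3 -m crank '{"travel":[[-2,-5,0],[-5,-9,0],[-8,-13,0],[-11,-18,0],[-14,-22,0]],"turn":[[0,0,0],[0,0,0],[0,0,0],[0,0,0],[0,0,0]],"gripper":[0,0,0,0,0]}' 40
```

```text
clock: 14.45
position: [0.6424, 0.2464, 0.1079]
tool_rot: [3.141, -0.0, 1.404]
force: [-0.4, 0.0, -0.5]
grip_width: 0.0213
finger_force: 59.2
clock: 14.95
position: [0.6423, 0.2464, 0.1078]
tool_rot: [3.141, -0.0, 1.404]
force: [-0.3, -0.5, -0.1]
grip_width: 0.0855
finger_force: 0.0
clock: 15.45
position: [0.6429, 0.2465, 0.2003]
tool_rot: [3.139, -0.002, 1.404]
force: [-0.1, -0.4, 0.3]
grip_width: 0.0852
finger_force: 0.0
clock: 15.95
position: [0.5079, 0.0345, 0.1977]
tool_rot: [3.142, 0.0, 1.404]
force: [1.5, -1.6, -0.1]
grip_width: 0.0854
finger_force: 0.0
```

```bash
python3 -m crank '{"travel":[[-1,-5,0],[-3,-10,0],[-5,-15,0],[-6,-20,0],[-7,-25,0]],"turn":[[0,0,0],[0,0,0],[0,0,0],[0,0,0],[0,0,0]],"gripper":[0,0,0,0,0]}' 40
python3 -m crank '{"travel":[[-0.2,-5,0],[-0.2,-7.8,0],[-0.2,-7.8,-3],[-0.2,-7.8,-6],[-0.2,-7.8,-9]],"turn":[[0,0,0],[0,0,0],[0,0,0],[0,0,0],[0,0,0]],"gripper":[0,0,0,0,0]}' 40
```

```text
clock: 16.45
position: [0.4404, -0.2052, 0.1979]
tool_rot: [3.141, -0.0, 1.405]
force: [0.2, -0.5, -0.2]
grip_width: 0.0854
finger_force: 0.0
clock: 16.95
position: [0.4391, -0.2818, 0.1066]
tool_rot: [3.142, -0.0, 1.404]
force: [0.8, 0.1, 0.2]
grip_width: 0.0853
finger_force: 0.0
```

```bash
python3 -m crank '{"travel":[[0,-0.5,0],[0,-0.5,0],[0,-0.5,0],[0,-0.5,0],[0,-0.5,0]],"turn":[[0,0,0],[0,0,0],[0,0,0],[0,0,0],[0,0,0]],"gripper":[0,0,0,0,0]}' 40
python3 - <<'E'
from workcell import bot
from h import *
f=bot.grab_frame("wrist");p=bot.observe()["position"]
b,c,a=blob(f,(280,210),280,lambda h,s,v:(h>75)&(h<100)&(s>100));print(p,b,c,a,plane(f,b,.075))
E
```

```text
clock: 17.45
position: [0.4398, -0.2866, 0.1086]
tool_rot: [3.14, 0.0, 1.405]
force: [0.3, -0.5, 0.0]
grip_width: 0.0856
finger_force: 0.0
[ 0.43975007 -0.28659944  0.10841575] [270.  262.5] [269.89304621 261.84414536] [  125   114 11145] [ 0.43509721 -0.29424976  0.075     ]
```

```bash
python3 -m crank '{"travel":[[-0.45,-0.75,0],[-0.45,-0.75,-1],[-0.45,-0.75,-3],[-0.45,-0.75,-6],[-0.45,-0.75,-8.6]],"turn":[[0,0,0],[0,0,0],[0,0,0],[0,0,0],[0,0,0]],"gripper":[0,0,0,0,0]}' 30
python3 -m crank '{"travel":[[0,0,0],[0,0,0],[0,0,0],[0,0,0],[0,0,0]],"turn":[[0,0,0],[0,0,0],[0,0,0],[0,0,0],[0,0,0]],"gripper":[0.1,0.2,1,1,1]}' 30
python3 -m crank '{"travel":[[0,0,0],[0,0,0.5],[0,0,1],[0,0,2],[0,0,3]],"turn":[[0,0,0],[0,0,0],[0,0,0],[0,0,0],[0,0,0]],"gripper":[1,1,1,1,1]}' 30
```

```text
clock: 18.0
position: [0.4345, -0.2941, 0.02]
tool_rot: [-3.141, -0.0, 1.404]
force: [0.8, -0.1, -0.2]
grip_width: 0.0852
finger_force: 0.0
clock: 18.5
position: [0.4355, -0.2943, 0.0227]
tool_rot: [3.14, 0.0, 1.404]
force: [-0.4, 1.6, 9.5]
grip_width: 0.0638
finger_force: 21.7
clock: 19.0
position: [0.4348, -0.2941, 0.0526]
tool_rot: [-3.142, -0.0, 1.404]
force: [-1.2, -0.3, -1.1]
grip_width: 0.0639
finger_force: 24.2
```

```bash
python3 -m crank '{"travel":[[0,0,4],[1,3,7],[3,7,7],[5,11,7],[7,15,7]],"turn":[[0,0,0],[0,0,0],[0,0,0],[0,0,0],[0,0,0]],"gripper":[1,1,1,1,1]}' 30
python3 -m crank '{"travel":[[2,4,0],[4,8,0],[6,12,0],[8.5,16,0],[10.2,20,0]],"turn":[[0,0,0],[0,0,0],[0,0,0],[0,0,0],[0,0,0]],"gripper":[1,1,1,1,1]}' 30
python3 -m crank '{"travel":[[0.5,1.3,0],[0.5,1.3,0],[0.5,1.3,-2],[0.5,1.3,-4],[0.5,1.3,-6]],"turn":[[0,0,0],[0,0,0],[0,0,0],[0,0,0],[0,0,0]],"gripper":[1,1,1,1,1]}' 30
python3 -c "
from workcell import bot
import cv2
f=bot.grab_frame('wrist');cv2.imwrite('pics/w5.png',f['pixels'][:,:,::-1])"
```

```text
clock: 19.5
position: [0.5056, -0.1424, 0.1229]
tool_rot: [3.14, -0.0, 1.404]
force: [-0.2, -0.1, -1.0]
grip_width: 0.0635
finger_force: 24.2
clock: 20.0
position: [0.608, 0.0579, 0.1227]
tool_rot: [3.141, -0.0, 1.405]
force: [0.3, 0.0, -0.6]
grip_width: 0.0637
finger_force: 24.2
clock: 20.5
position: [0.6115, 0.0672, 0.0618]
tool_rot: [3.141, 0.0, 1.403]
force: [0.7, -0.2, -1.1]
grip_width: 0.0632
finger_force: 24.2
```

View pics/w5.png

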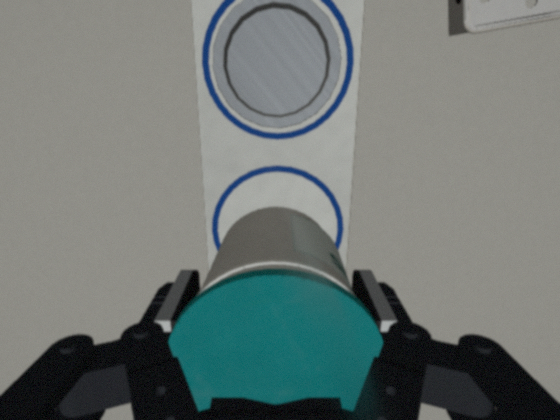

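The dish sits well centred on R3 (centre (276,61), ring (278,61)), and the teal tub hangs upright over R2.

```bash
python3 -m crank '{"travel":[[0.1,0.1,-1],[0.1,0.1,-2],[0.1,0.1,-2.8],[0.1,0.1,-3.2],[0.1,0.1,-3.3]],"turn":[[0,0,0],[0,0,0],[0,0,0],[0,0,0],[0,0,0]],"gripper":[1,1,1,1,1]}' 30
python3 -m crank '{"travel":[[0,0,0],[0,0,0],[0,0,0],[0,0,0],[0,0,0]],"turn":[[0,0,0],[0,0,0],[0,0,0],[0,0,0],[0,0,0]],"gripper":[0.15,0.1,0,0,0]}' 30
python3 -m crank '{"travel":[[0,0,1],[0,0,3],[0,0,6],[0,0,9],[0,0,10]],"turn":[[0,0,0],[0,0,0],[0,0,0],[0,0,0],[0,0,0]],"gripper":[0,0,0,0,0]}' 30
python3 -m crank '{"travel":[[-4,-4,0],[-7,-8,0],[-11,-12,0],[-14,-16,0],[-17,-19.8,0]],"turn":[[0,0,0],[0,0,0],[0,0,0],[0,0,0],[0,0,0]],"gripper":[0,0,0,0,0]}' 30
python3 -m crank '{"travel":[[0,0,-2],[0,0,-2],[0,0,-2],[0,0,-2],[0,0,-2]],"turn":[[0,0,0],[0,0,0],[0,0,0],[0,0,0],[0,0,0]],"gripper":[0,0,0,0,0]}' 30
python3 - <<'E'
from workcell import bot
from h import *
f=bot.grab_frame("wrist");p=bot.observe()["position"]
b,c,a=blob(f,(280,210),280,lambda h,s,v:(h>100)&(h<130)&(s>120));print(p,b,c,a,plane(f,b,.057)-p)
E
```

```text
clock: 21.05
position: [0.6131, 0.0705, 0.029]
tool_rot: [3.141, -0.001, 1.405]
force: [-6.0, 4.6, 14.1]
grip_width: 0.0637
finger_force: 23.7
clock: 21.55
position: [0.6129, 0.0698, 0.0287]
tool_rot: [3.142, 0.0, 1.404]
force: [-0.4, 0.3, -0.2]
grip_width: 0.0857
finger_force: 0.0
clock: 22.05
position: [0.614, 0.0698, 0.1322]
tool_rot: [3.138, -0.001, 1.404]
force: [-0.1, -0.9, 1.2]
grip_width: 0.0854
finger_force: 0.0
clock: 22.55
position: [0.4484, -0.1202, 0.129]
tool_rot: [3.141, -0.0, 1.405]
force: [1.9, -1.5, 1.2]
grip_width: 0.0851
finger_force: 0.0
clock: 23.05
position: [0.4505, -0.1186, 0.1091]
tool_rot: [3.141, -0.0, 1.406]
force: [0.2, 0.8, -0.7]
grip_width: 0.0855
finger_force: 0.0
[ 0.45038095 -0.11864542  0.10899391] [266.5 272. ] [266.70430023 272.26770915] [  94   87 6395] [-0.00954612 -0.0225416  -0.05199391]
```

```bash
python3 -m crank '{"travel":[[-0.95,-2.25,0],[-0.95,-2.25,-1],[-0.95,-2.25,-4],[-0.95,-2.25,-7],[-0.95,-2.25,-9.4]],"turn":[[0,0,0],[0,0,0],[0,0,0],[0,0,0],[0,0,0]],"gripper":[0,0,0,0,0]}' 30
python3 -m crank '{"travel":[[0,0,0],[0,0,0],[0,0,0],[0,0,0],[0,0,0]],"turn":[[0,0,0],[0,0,0],[0,0,0],[0,0,0],[0,0,0]],"gripper":[0.1,0.2,1,1,1]}' 30
python3 -m crank '{"travel":[[0,0,0],[0,0,0.5],[0,0,2],[0,0,5],[0,0,9]],"turn":[[0,0,0],[0,0,0],[0,0,0],[0,0,0],[0,0,0]],"gripper":[1,1,1,1,1]}' 30
```

```text
clock: 23.6
position: [0.4404, -0.141, 0.0132]
tool_rot: [-3.141, -0.0, 1.405]
force: [1.0, -0.8, 0.4]
grip_width: 0.0854
finger_force: 0.0
clock: 24.1
position: [0.4411, -0.1417, 0.0158]
tool_rot: [3.14, -0.0, 1.405]
force: [-1.5, 0.1, 7.7]
grip_width: 0.0568
finger_force: 30.8
clock: 24.6
position: [0.4397, -0.1415, 0.1057]
tool_rot: [-3.14, -0.0, 1.404]
force: [0.4, 0.5, 0.8]
grip_width: 0.0566
finger_force: 32.2
```

```bash
python3 -m crank '{"travel":[[3,2,0],[7,5,0],[11,8,0],[14,11,0],[15.7,12.1,0]],"turn":[[0,0,0],[0,0,0],[0,0,0],[0,0,0],[0,0,0]],"gripper":[1,1,1,1,1]}' 30
python3 -m crank '{"travel":[[0,0,0],[0,0,0],[0,0,-1],[0,0,-3],[0,0,-5]],"turn":[[0,0,0],[0,0,0],[0,0,0],[0,0,0],[0,0,0]],"gripper":[1,1,1,1,1]}' 30
python3 -c "
from workcell import bot
import cv2
f=bot.grab_frame('wrist');cv2.imwrite('pics/w6.png',f['pixels'][:,:,::-1])"
```

```text
clock: 25.1
position: [0.5996, -0.0164, 0.1054]
tool_rot: [3.14, -0.001, 1.409]
force: [-0.8, -0.6, -0.1]
grip_width: 0.0566
finger_force: 32.2
clock: 25.6
position: [0.5968, -0.0215, 0.0541]
tool_rot: [3.141, -0.0, 1.403]
force: [0.2, -0.7, -1.1]
grip_width: 0.0565
finger_force: 32.2
```

View pics/w6.png

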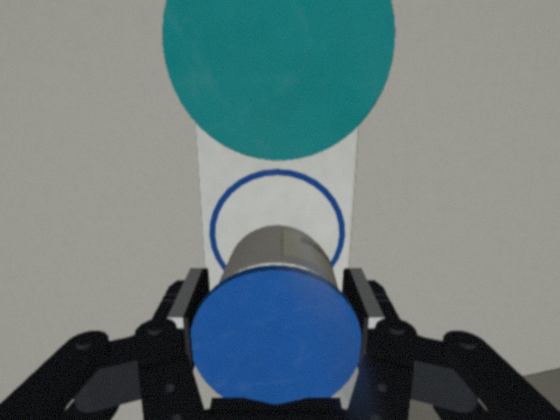

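The blue tub hangs upright over R1, and the teal tub stands on R2.

```bash
python3 -m crank '{"travel":[[0.1,0.1,-1],[0.1,0.1,-2],[0.1,0.1,-2.7],[0.1,0.1,-3.1],[0.1,0.1,-3.2]],"turn":[[0,0,0],[0,0,0],[0,0,0],[0,0,0],[0,0,0]],"gripper":[1,1,1,1,1]}' 30
python3 -m crank '{"travel":[[0,0,0],[0,0,0],[0,0,0],[0,0,0],[0,0,0]],"turn":[[0,0,0],[0,0,0],[0,0,0],[0,0,0],[0,0,0]],"gripper":[0.15,0.1,0,0,0]}' 30
python3 -m crank '{"travel":[[0,0,1],[0,0,3],[0,0,7],[0,0,11],[0,0,14]],"turn":[[0,0,0],[0,0,0],[0,0,0],[0,0,0],[0,0,0]],"gripper":[0,0,0,0,0]}' 30
python3 -m crank '{"travel":[[-4,2,0],[-8,5,0],[-11,9,0],[-13,13,0],[-14,17,0]],"turn":[[0,0,0],[0,0,0],[0,0,0],[0,0,0],[0,0,0]],"gripper":[0,0,0,0,0]}' 30
python3 -m crank '{"travel":[[0,4,0],[0,8,0],[0,10,0],[0,10,0],[0,10,0]],"turn":[[0,0,0],[0,0,0],[0,0,0],[0,0,0],[0,0,0]],"gripper":[0,0,0,0,0]}' 30
python3 -c "
from workcell import bot
import cv2
f=bot.grab_frame('wrist');cv2.imwrite('pics/w7.png',f['pixels'][:,:,::-1])"
```

```text
clock: 26.15
position: [0.5983, -0.0197, 0.0224]
tool_rot: [-3.141, 0.0, 1.404]
force: [0.3, 0.4, -0.4]
grip_width: 0.0566
finger_force: 32.2
clock: 26.65
position: [0.5985, -0.0197, 0.0228]
tool_rot: [3.141, -0.0, 1.404]
force: [0.4, 0.1, 0.0]
grip_width: 0.0855
finger_force: 0.0
clock: 27.15
position: [0.5987, -0.02, 0.1657]
tool_rot: [3.14, -0.0, 1.404]
force: [1.0, 1.1, 0.2]
grip_width: 0.0855
finger_force: 0.0
clock: 27.65
position: [0.4566, 0.1516, 0.1636]
tool_rot: [-3.141, -0.001, 1.404]
force: [1.2, 1.3, -0.2]
grip_width: 0.0854
finger_force: 0.0
clock: 28.15
position: [0.4583, 0.2501, 0.1631]
tool_rot: [3.141, 0.0, 1.405]
force: [-0.1, -0.4, 0.4]
grip_width: 0.0854
finger_force: 0.0
```

View pics/w7.png

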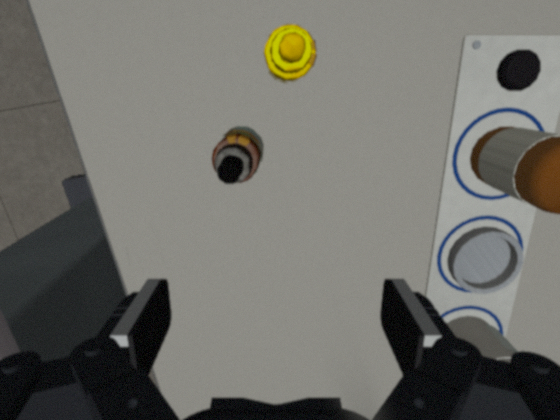

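The bulb is at (230,169), the dish rim spans x 447–523 and y 226–292 (centre (485,259)), and yellow is at (290,48).

Run:
```python
from workcell import bot
from h import *
f=bot.grab_frame("wrist");p=bot.observe()["position"]
print(p,plane(f,(230,169),.101),plane(f,(290,48),.1),"dish",plane(f,(485,259),.017))
```

```text
[0.45854076 0.24925432 0.16305427] [0.43849683 0.28946122 0.101     ] [0.48183857 0.34632807 0.1       ] dish [0.62691378 0.15821623 0.017     ]
```

```bash
python3 -m crank '{"travel":[[-2.1,3.9,0],[-2.1,3.9,0],[-2.1,3.9,-2],[-2.1,3.9,-5],[-2.1,3.9,-8]],"turn":[[0,0,0],[0,0,0],[0,0,0],[0,0,0],[0,0,0]],"gripper":[0,0,0,0,0]}' 30
python3 -m crank '{"travel":[[0,0,-2],[0,0,-4],[0,0,-4.5],[0,0,-4.5],[0,0,-4.5]],"turn":[[0,0,0],[0,0,0],[0,0,0],[0,0,0],[0,0,0]],"gripper":[0,0,0,0.3,0.4]}' 30
python3 -m crank '{"travel":[[0,0,0],[0,0,0],[0,0,0],[0,0,0],[0,0,0]],"turn":[[0,0,0],[0,0,0],[0,0,0],[0,0,0],[0,0,0]],"gripper":[0.5,0.6,1,1,1]}' 30
python3 -m crank '{"travel":[[0,0,0],[0,0,0.5],[0,0,2],[0,0,4],[0,0,6]],"turn":[[0,0,0],[0,0,0],[0,0,0],[0,0,0],[0,0,0]],"gripper":[1,1,1,1,1]}' 30
python3 -c "
from workcell import bot
import cv2
f=bot.grab_frame('wrist');cv2.imwrite('pics/w8.png',f['pixels'][:,:,::-1])"
```

```text
clock: 28.75
position: [0.4377, 0.2888, 0.0823]
tool_rot: [3.141, -0.001, 1.404]
force: [0.5, 0.7, -0.5]
grip_width: 0.0853
finger_force: 0.0
clock: 29.25
position: [0.4379, 0.2892, 0.0386]
tool_rot: [3.141, -0.001, 1.404]
force: [0.1, 0.1, 0.6]
grip_width: 0.0591
finger_force: 0.0
clock: 29.75
position: [0.4376, 0.2897, 0.0384]
tool_rot: [3.141, -0.001, 1.405]
force: [-1.9, 0.3, 10.6]
grip_width: 0.0314
finger_force: 28.8
clock: 30.25
position: [0.4373, 0.2892, 0.0986]
tool_rot: [-3.141, 0.0, 1.404]
force: [-0.2, -0.7, 0.5]
grip_width: 0.0313
finger_force: 29.9
```

View pics/w8.png

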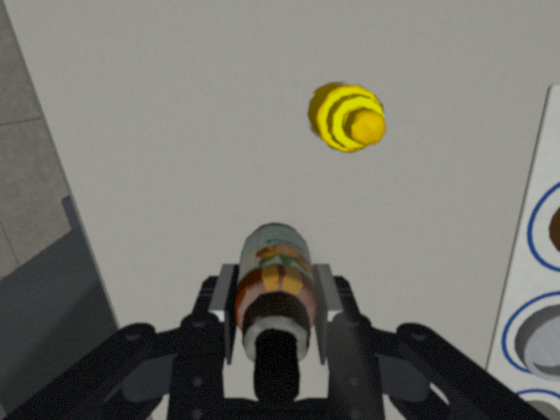

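The dropper is gripped upright: foot's near edge at (275,222), bulb tip at about (277,388).

Run:
```python
from workcell import bot
from h import *
f=bot.grab_frame("wrist");p=bot.observe()["position"]
a=plane(f,(275,222.5),p[2]-.0384);b=plane(f,(277,388),p[2]-.0384+.101)
n=np.array([np.cos(np.radians(80.5)),np.sin(np.radians(80.5))])
print(p,"axis from foot",a[:2]-.017*n-p[:2],"from bulb",b[:2]-p[:2])
```

```text
[0.4383117  0.28995777 0.09999205] axis from foot [-0.00139975 -0.00479453] from bulb [-7.09347876e-05  4.86447309e-04]
```

```bash
python3 -m crank '{"travel":[[0,-4,0],[2,-8,0],[5,-11,0],[8,-12.8,0],[12,-13,0]],"turn":[[0,0,0],[0,0,0],[0,0,0],[0,0,0],[0,0,0]],"gripper":[1,1,1,1,1]}' 30
python3 -m crank '{"travel":[[3,0,0],[5.5,0,0],[6.9,0,0],[6.9,0,0],[6.9,0,0]],"turn":[[0,0,0],[0,0,0],[0,0,0],[0,0,0],[0,0,0]],"gripper":[1,1,1,1,1]}' 30
python3 -m crank '{"travel":[[0,0,-1],[0,0,-1.8],[0,0,-2.4],[0,0,-2.4],[0,0,-2.4]],"turn":[[0,0,0],[0,0,0],[0,0,0],[0,0,0],[0,0,0]],"gripper":[1,1,1,1,1]}' 30
python3 - <<'E'
from workcell import bot
import cv2,numpy as np
f=bot.grab_frame('wrist')['pixels'];s=bot.grab_frame('scene')['pixels']
s=cv2.resize(s[140:220,220:320],(500,400),interpolation=cv2.INTER_CUBIC);f=cv2.resize(f[:400,140:440],(300,400))
cv2.imwrite('pics/w9.png',np.hstack([f,s])[:,:,::-1]);print(bot.observe()['position'])
E
```

```text
clock: 30.85
position: [0.5578, 0.1563, 0.0976]
tool_rot: [-3.141, 0.001, 1.401]
force: [0.4, 1.3, -0.5]
grip_width: 0.0314
finger_force: 30.0
clock: 31.35
position: [0.6256, 0.1591, 0.097]
tool_rot: [-3.141, 0.0, 1.404]
force: [-0.6, 0.1, -0.3]
grip_width: 0.0312
finger_force: 30.0
clock: 31.85
position: [0.6263, 0.1592, 0.0735]
tool_rot: [-3.141, 0.0, 1.404]
force: [-0.0, 0.5, -1.2]
grip_width: 0.0314
finger_force: 30.0
[0.62655192 0.15928562 0.0739474 ]
```

View pics/w9.png

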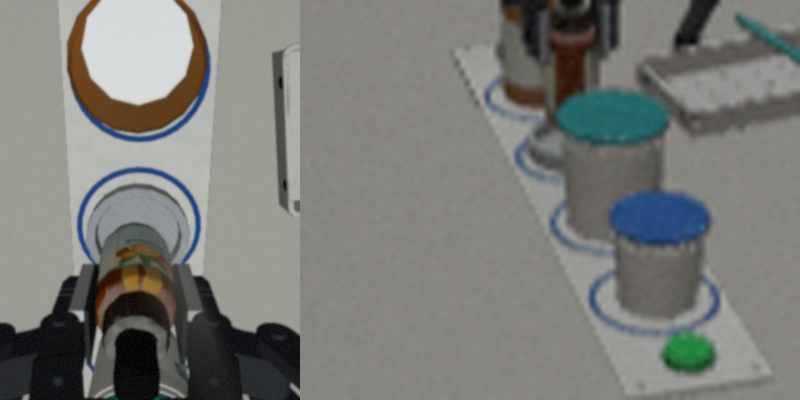

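The left half shows the dropper centred above the dish (both near column 138). On the right, the other containers stand on their rings.

```bash
python3 -m crank '{"travel":[[0.05,0,-0.7],[0.05,0,-1.3],[0.05,0,-1.8],[0.05,0,-2.1],[0.05,0,-2.2]],"turn":[[0,0,0],[0,0,0],[0,0,0],[0,0,0],[0,0,0]],"gripper":[1,1,1,1,1]}' 30
python3 -m crank '{"travel":[[0,0,-0.1],[0,0,-0.2],[0,0,-0.2],[0,0,-0.2],[0,0,-0.2]],"turn":[[0,0,0],[0,0,0],[0,0,0],[0,0,0],[0,0,0]],"gripper":[1,1,1,1,1]}' 30
```

```text
clock: 32.45
position: [0.6267, 0.1592, 0.0512]
tool_rot: [-3.141, 0.0, 1.404]
force: [-0.2, 0.8, -0.5]
grip_width: 0.0313
finger_force: 30.0
clock: 32.95
position: [0.6269, 0.1593, 0.0498]
tool_rot: [3.142, -0.0, 1.404]
force: [-1.1, 0.1, -0.2]
grip_width: 0.0315
finger_force: 30.0
```

```bash
python3 -m crank '{"travel":[[0,0,-0.1],[0,0,-0.1],[0,0,-0.1],[0,0,-0.1],[0,0,-0.1]],"turn":[[0,0,0],[0,0,0],[0,0,0],[0,0,0],[0,0,0]],"gripper":[0.5,0.4,0.2,0,0]}' 30
python3 -m crank '{"travel":[[0,0,1],[0,0,3],[0,0,7],[0,0,11],[0,0,15]],"turn":[[0,0,0],[0,0,0],[0,0,0],[0,0,0],[0,0,0]],"gripper":[0,0,0,0,0]}' 30
python3 -m crank '{"travel":[[0,-2,0],[-1,-4,0],[-2,-6,0],[-2,-6,0],[-2,-6,0]],"turn":[[0,0,0],[0,0,0],[0,0,0],[0,0,0],[0,0,0]],"gripper":[0,0,0,0,0]}' 30
python3 - <<'E'
from workcell import bot
import cv2,pickle
f=bot.grab_frame('wrist');pickle.dump(f,open("w10.pkl","wb"))
cv2.imwrite('pics/w10.png',f['pixels'][:,:,::-1])
E
```

```text
clock: 33.45
position: [0.6269, 0.1593, 0.0487]
tool_rot: [3.142, -0.0, 1.404]
force: [-1.3, 0.3, 0.4]
grip_width: 0.0855
finger_force: 0.0
clock: 33.95
position: [0.6267, 0.1591, 0.201]
tool_rot: [3.141, 0.0, 1.404]
force: [0.3, 0.6, 0.2]
grip_width: 0.0856
finger_force: 0.0
clock: 34.45
position: [0.6071, 0.0993, 0.1995]
tool_rot: [3.141, -0.001, 1.404]
force: [0.1, 0.8, -0.1]
grip_width: 0.0851
finger_force: 0.0
```

View pics/w10.png

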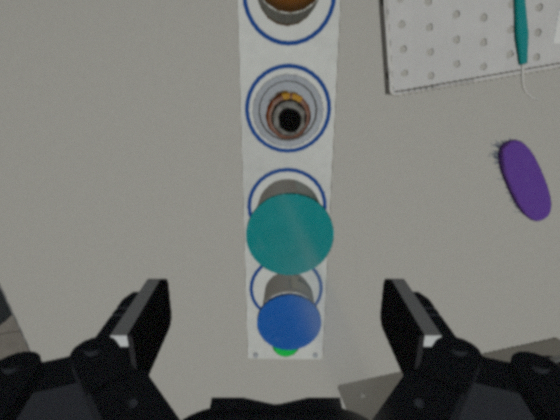

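The dropper stands in the dish: bulb at (290,120), ring centre (288,108). The tubs are on their rings: teal lid (290,234), blue lid (289,321).

Run:
```python
import pickle
from h import *
f=pickle.load(open("w10.pkl","rb"))
for n,p,z in(("ring",(288,108),.006),("dish",(289,109.5),.02),("bulb",(290,120),.112),("teal",(290,234),.081),("blue",(289,321),.063)):print(n,plane(f,p,z).round(4))
```

```text
ring [0.6279 0.1588 0.006 ]
dish [0.6282 0.1583 0.02  ]
bulb [0.6255 0.1581 0.112 ]
teal [0.6131 0.0709 0.081 ]
blue [ 0.5989 -0.0191  0.063 ]
```

Every measured position is within about 3 mm of its target, so I'm handing in.

```bash
python3 -c "
from workcell import bot
print(bot.job_done())"
```

```text
the job is handed in; nothing more can be done
None
```

I handed the job in at about 35 s: from the green tag, blue-lid tub, teal-lid tub, drip dish with the dropper in it, and brown bottle each stand upright on a ring; last measured within about 3 mm (brown bottle checked only by eye), no verdict returned.

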